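# Clamp the filter cell and tighten its retaining ring with the pin spanner

### The job

Push the toggle clamp's handle fully down, past its centre, so that its rubber pad holds the filter cell's foot. Then take the pin spanner from its rest, set both of its pins fully into the two holes of the cell's retaining ring and turn the ring clockwise (seen from above) with it until it comes to its stop. Finally lift the spanner out and stand it back on its rest, pins down in the channel, leaving the cell clamped and the tubs and tube rack where they are.

Things in the scene. Friction and masses are not known exactly. Their poses are not given: they have to be found in the camera images.
- jig: Fixed aluminium base plate, 258 x 140 x 8 mm, carrying the filter cell in a nest of low stops (18 mm above the bench) and beside it a steel toggle clamp. Origin: on the bench under the cell's axis. x: level, from the cell towards the clamp and on along its handle; z up. The plate runs from x = -73 to 185 mm; the clamp's bracket from x = 109 to 167 mm, 30 mm wide, 64 mm high.
- handle_pivot (a point): Hinge axis of the clamp's handle, fixed on the jig: at x = 152 mm, y = 0, z = 57 mm in the jig's frame, with the jig's axes. The hinge axis is along y.
- clamp_handle (a joint): Toggle clamp handle, rad. 0 = open (the start): it rises from its pivot towards +x of the jig, 1.05 rad (60 deg) above level. Grows as it is pushed over and down, away from the cell, to its stop at 1.05 = level. A push of about 5 N on the grip closes it. From 0.65 the pad's spring resists; at 0.90 it goes over centre and then holds itself on the stop.
- handle_grip (a point): Point on the centre line of the handle's grey plastic grip, 80 mm from the pivot. The grip is a round bar of 18 mm diameter, from 36 to 109 mm from the pivot; nearer the pivot it is a flat 12 mm wide steel bar. Moves with the handle.
- clamp_pad: Black rubber pad, 16 mm diameter, on a sprung spindle (3 N/mm) under the end of the clamp's 14 mm wide bar, which is linked to the handle. Open, the bar stands at 55 deg leaning to the cell, its end 105 mm above the bench; clamped it is level, top 49 mm above the bench, and the pad presses on the cell's foot with about 9 N, 62 mm from the cell's axis. Origin: in the bar, on the spindle's axis.
- cell: Filter cell of steel, 0.8 kg, loose in the jig's nest (about 1.5 mm play) and already in place: a foot of 140 x 110 x 14 mm carrying an upright round housing of 92 mm outer diameter and 76 mm bore. Origin: on the axis of the housing, at the underside of the foot (8 mm above the bench). Axes as the jig's. The rim of the housing is 42 mm above the origin (50 mm above the bench).
- ring_center (a point): Centre of the upper face of the aluminium retaining ring, which lies in the mouth of the housing 2 mm below its rim (48 mm above the bench). x: along the line through the two holes; z up. Turns with the ring. A round window of 34 mm diameter, flush, marks the middle.
- ring (a joint): Turn of the retaining ring in the cell, rad. Grows clockwise seen from above. Its stop (tight) is at 1.20; it starts between 0 and 0.4. Friction about 0.2 N m; it stays where it is left.
- hole_a (a point): Mouth of one of the ring's two round holes, at x = +29 mm from ring_center: 10 mm diameter, 12 mm deep, rim chamfered 1 mm. Same axes as ring_center.
- hole_b (a point): Mouth of the other hole, at x = -29 mm, alike.
- spanner: Pin spanner, 0.15 to 0.31 kg: steel crossbar 90 x 26 x 10 mm (x, y, z); two tapered pins below it at x = 29 and -29 mm, 6 mm diameter, 11 mm long; upright dark steel blade on top, 40 (x) by 14 mm (y), 10 to 65 mm above the origin, to be gripped across the 14 mm. Origin: centre of the crossbar's underside; z up. Alike either way round. Pins home, its origin is 2 mm above ring_center, on the rim.
- spanner_grip (a point): Point in the middle of the spanner's blade, 42 mm above its origin. Axes as the spanner's.
- rest: Fixed grey plastic spanner rest: base 120 x 56 mm, two rails 110 mm long and 17 mm wide along x, tops 16 mm above the bench, and between them a channel 16 mm wide, 88 mm long, 13 mm deep, closed at its ends, for the hanging pins. Origin on the bench under its middle; x along the channel, z up. It stands at the nearer or the farther of two places to the robot's left.
- rest_top (a point): Middle of the rest at the level of the rails' tops; the spanner's origin belongs here, its x along the channel, either way round.
- tub_a: Bystander: white lidded tub, 80 mm diameter, 75 mm high, standing at the other of the two places on the left. Origin under its middle.
- tub_b: Bystander: white lidded tub, 80 mm diameter, 100 mm high, standing on the right, near the robot. Origin under its middle.
- rack: Bystander: white test tube rack, 75 x 160 x 55 mm (x, y, z), with three capped tubes up to 90 mm high, standing on the right, far side. Origin under its middle.
Not all that is in view belongs to the job. What is shaped like the spanner but turquoise or yellow is not meant.

How it is judged (in metres and radians):
On the way, in this order (a step that is already met when the one before it is completed fails the run):
1. the clamp's handle is down over centre and its pad presses on the cell (value of joint clamp_handle above 0.97 rad and contact force between clamp_pad and cell above 4 N), for 0.2 s.
2. the spanner is lifted off its rest (z of spanner in the frame of rest_top above 0.02 m and contact force between the fingers and spanner above 0.5 N), for 0.1 s.
3. both pins of the spanner are in the ring's holes, the ring not yet tight (horizontal distance between spanner and ring_center below 0.006 m and z of spanner in the frame of ring_center between -0.004 and 0.007 m and angle between the x axis of spanner and the x axis of ring_center, either way round below 0.25 rad and angle between spanner's own z axis and vertical below 0.12 rad and value of joint ring below 0.9 rad), for 0.1 s.
4. the ring is turned to its stop with the pins still in its holes and the cell still clamped (all of step 1 and horizontal distance between spanner and ring_center below 0.006 m and z of spanner in the frame of ring_center between -0.004 and 0.007 m and angle between the x axis of spanner and the x axis of ring_center, either way round below 0.25 rad and angle between spanner's own z axis and vertical below 0.12 rad and value of joint ring above 1.1 rad), for 0.1 s.
At the end, for the whole second after the job is handed in: Clamp handle down over centre (joint above 0.97), pad pressing on the level cell with over 4 N; ring within 0.10 rad of its stop; spanner standing still and released on the rest's rails, upright (0.1 rad), within 20 mm of its middle and 0.3 rad of its direction (all of step 1 and value of joint ring above 1.1 rad and horizontal distance between spanner and rest_top below 0.02 m and z of spanner in the frame of rest_top between -0.004 and 0.004 m and angle between spanner's own z axis and vertical below 0.1 rad and angle between the x axis of spanner and the x axis of rest, either way round below 0.3 rad and linear speed of spanner below 0.02 m/s and angle between cell's own z axis and vertical below 0.05 rad); the robot touches nothing.
It fails at once if a tub or the tube rack is moved more than 30 mm or tipped ((distance of tub_a from where it was at the start of the episode above 0.03 m or angle between tub_a's own z axis and vertical above 0.3 rad) or (distance of tub_b from where it was at the start of the episode above 0.03 m or angle between tub_b's own z axis and vertical above 0.3 rad) or (distance of rack from where it was at the start of the episode above 0.03 m or angle between rack's own z axis and vertical above 0.3 rad)).
It also fails if it takes over 72 s, if anything falls off the work surface, if the arm or the gripper's body presses on something with over 40 N, if the wrist force passes 120 N, or if a joint passes its speed limit or range.

### The arm

A 6-joint arm with a two-finger parallel gripper is mounted at the origin on the work surface. World frame = base frame: x ahead of the robot, y to its left, z up, the work surface at z = 0. Lengths are in m, angles in degrees, forces in N, time in s.
With the tool pointing down it reaches from about 0.35 to 0.875 m from the base axis. Payload 4.2 kg.
Tool frame: the origin (TCP) lies at the centre of the arm's flange, where the gripper is bolted on; the fingertips stand 182 mm ahead of it and the grasp point (between the pads) lies 164 mm ahead of it (r.nose_length is the distance from the TCP to the fingertips, in m); z points along the fingers, y is the line along which they close (so a half turn about z gives the same grasp; the last joint's range is limited). The gripper opens to 87 mm and grips with 3 to 60 N. Pads are 19 mm wide; open, the fingers measure 117 mm over their backs; the gripper's body (75 mm by 190 mm) begins 51 mm behind the grasp point.
Start: joints at [87.869, 22.042, 0.453, 0, -68.411, -14.817], TCP at [0.182, 0.598, 0.405] pointing down, gripper open.
Joint ranges: [-179.83, 179.83], [-69.29, 118.12], [-61.27, 80.66], [-181.25, 117.63], [-171.15, -9.14], [-177.46, 177.46]. Speed limits (degrees/s): [159.86, 159.86, 180, 180, 180, 180].

### API

Orientations are given as a 3x3 rotation matrix whose columns are the frame's x, y, z axes.
In Python, from station import r, vision gives the robot as it stands. The module is installed in compiled form; this text tells all that it offers.
- The arm moves only by the shell command python3 -m creep 'ROWS'. ROWS is JSON, a list of rows, each a list of 7 numbers: the opening, from -1 (shut) to 1 (fully open), then the shift along the tool's x, y, z in mm, then the turn, a rotation vector about the tool's x, y, z in degrees. A call has 1 to 8 rows; each row is the pose to reach, as a shift and turn from the pose commanded when the call began, along the tool's axes at that moment; what a row does not reach only later rows make up. A row lasts 1/12 s, in which the tool goes at most 41.7 mm and 7.16 degrees, less where a joint would pass 70% of its speed; a pose out of reach is approached as far as the arm can. A call with a gripper value outside its range is refused whole. The fingers move at their own pace and stop on an object; the grip force is fixed at half the most. Time passes only in rows, so rows that repeat a pose let the fingers close. It gives the time, the measured TCP pose, the force, the opening and the grip force at its end, in the units of the state.
- r.sense(): the state, without advancing time (a new reading comes with each control period).
- vision.capture(name): name is "side" or "top"; returns (picture, depth): 384x512x3 uint8, red, green, blue; 384x512 float32, m along the optical axis (not along the pixel's ray), 0 where there is no reading.
- vision.camera_model(name): a dict with "vertical_fov" (degrees; the focal length in pixels is half the picture's height over the tangent of half this angle, whatever the lens; pixels are square), "cx", "cy" (the principal point, pixels), "extrinsics" (4x4, takes a point from camera to world coordinates). Camera axes: x right, y down, z forward; pixel columns grow to the right and rows downward; lengths in m; the calibration is good to about 2 mm. A picture is of the moment at which its call begins. camera_model takes no time and is no camera call.
- r.finish_job(): hands the job in; it is judged then, once.
Trained networks look in the newest picture that a camera, given by its name, has taken for a name from the list of things; names that differ only in an ending like _2 or _b are one class to them, and where a whole thing is asked for, a point or a joint stands for the part that bears it (a point fixed in the world has none). Each returns a list of dicts, best first, with "conf" (0 to 1); they miss things now and then, are a little off and sometimes report something else, mostly with a low value. They report only what shows in the picture. A call takes as long as a camera call. They do not tell look-alikes from the thing itself.
- vision.find_in(camera, thing): "uv" ([column, row] in pixels, amid what is visible of it).
- vision.cut_out(camera, thing): "region" (384x512 bool, what is visible of it) and "uv" ([column, row] in pixels, amid what is visible of it).
The state is a dict: "time_s": time; "joints": joint angles; "joint_velocities": joint speeds; "effort": joint torques, N m; "tcp_pos": TCP position; "ee_rot": TCP orientation; "wrist_force": force on the tool from outside, world axes, zero at the start; "moment": the same for the moment, N m; "gripper_width": opening from 0.0 (shut) to 1.0 (fully open); "gripper_force": force on a finger pad.
Only numpy, scipy, OpenCV 4.12 (cv2) and the standard library are available. Lean on these libraries where they do the work, as an engineer would, in place of code of your own. Each camera call takes 0.05 s, during which the arm holds its last target. There are 200 camera calls.

## Working session

There is one attempt and no reset: what is moved stays moved. The work goes in short steps, Python scripts to look and compute and a shell command to move; the robot and the scene stay as the last step left them, time stands still between calls to the robot, and variables do not carry over. Pictures are saved under pics/ and viewed, at most 10 in all, crops included, and the job is handed in when it is done.

```bash
mkdir -p pics; cat > h.py <<'E'
import numpy as np, cv2
from station import r, vision
def snap(cam):
    im,d=vision.capture(cam); np.savez(f'{cam}.npz',im=im,d=d); return im,d
def P(cam,d):
    m=vision.camera_model(cam); f=192/np.tan(np.radians(m['vertical_fov']/2))
    v,u=np.mgrid[:384,:512]; c=np.stack([(u-m['cx'])/f*d,(v-m['cy'])/f*d,d],-1)
    E=np.array(m['extrinsics']); return c@E[:3,:3].T+E[:3,3]
E
python3 - <<'E'
from h import *
s=r.sense();print(s['time_s'],s['tcp_pos'],np.round(s['ee_rot'],3).tolist(),s['gripper_width'])
for c in('top','side'):
    im,d=snap(c);m=vision.camera_model(c);print(c,m)
    cv2.imwrite(f'pics/{c}0.png',im[...,::-1])
    X=P(c,d)
    for t in('spanner','cell','clamp_handle','rest','clamp_pad','tub_a','rack','hole_a','ring_center','handle_grip','spanner_grip'):
        for q in vision.find_in(c,t)[:4]:
            u,v=np.round(q['uv']).astype(int); print(t,round(q['conf'],2),u,v,np.round(X[v,u],3))
E
```

```text
0.0 [0.18209959 0.59765961 0.40366065] [[0.957, -0.292, -0.001], [-0.292, -0.957, -0.002], [0.0, 0.002, -1.0]] 1.001355612816104
top {'vertical_fov': 54.2360395820791, 'cx': 257.53538433664494, 'cy': 191.85373500698657, 'extrinsics': array([[ 0.01546869, -0.98575995,  0.16744563,  0.26539972],
       [-0.99963491, -0.01895686, -0.0192532 ,  0.03007172],
       [ 0.02215328, -0.16708668, -0.9856933 ,  1.14388827],
       [ 0.        ,  0.        ,  0.        ,  1.        ]])}
spanner 0.96 126 198 [0.43  0.403 0.021]
spanner 0.9 149 256 [0.259 0.324 0.02 ]
spanner 0.59 161 194 [0.434 0.284 0.084]
cell 0.62 254 173 [0.507 0.02  0.054]
cell 0.36 386 152 [ 0.58  -0.378  0.054]
cell 0.32 250 168 [0.524 0.032 0.048]
clamp_handle 0.49 312 177 [ 0.484 -0.141  0.122]
rest 0.6 172 198 [0.433 0.266 0.019]
tub_a 0.88 378 215 [ 0.383 -0.331  0.098]
tub_a 0.84 166 135 [0.612 0.282 0.076]
rack 0.61 386 156 [ 0.558 -0.365  0.088]
hole_a 0.7 250 169 [0.521 0.032 0.048]
ring_center 0.84 253 169 [0.521 0.023 0.048]
handle_grip 0.75 313 175 [ 0.489 -0.144  0.124]
spanner_grip 0.78 126 200 [0.424 0.404 0.
[... 599 characters left out ...]
[0.26  0.338 0.021]
spanner 0.33 290 227 [ 0.472 -0.116  0.044]
cell 0.74 270 202 [0.479 0.006 0.05 ]
cell 0.41 273 193 [0.513 0.038 0.05 ]
clamp_handle 0.5 302 219 [ 0.481 -0.155  0.11 ]
rest 0.7 221 172 [0.434 0.27  0.017]
rest 0.45 378 279 [ 0.552 -0.4    0.057]
tub_a 0.62 315 288 [ 0.369 -0.351  0.1  ]
rack 0.97 376 277 [ 0.575 -0.381  0.024]
hole_a 0.73 377 279 [ 0.548 -0.4    0.059]
hole_a 0.72 274 196 [0.508 0.025 0.048]
hole_a 0.39 272 202 [0.486 0.004 0.048]
ring_center 0.71 275 194 [0.516 0.03  0.05 ]
spanner_grip 0.68 202 154 [0.423 0.411 0.02 ]
spanner_grip 0.65 173 179 [0.263 0.325 0.019]
spanner_grip 0.59 216 165 [0.423 0.285 0.046]
spanner_grip 0.39 223 174 [0.437 0.259 0.014]
```

```bash
python3 - <<'E'
from h import *
a=cv2.imread('pics/top0.png')[90:290,90:440]
b=cv2.imread('pics/side0.png')[120:320,140:420]
cv2.imwrite('pics/t1.png',cv2.resize(a,None,fx=2.28,fy=2.28,interpolation=2))
cv2.imwrite('pics/s1.png',cv2.resize(b,None,fx=2.8,fy=2.8,interpolation=2))
E
```

```text
(no output)
```

View pics/t1.png

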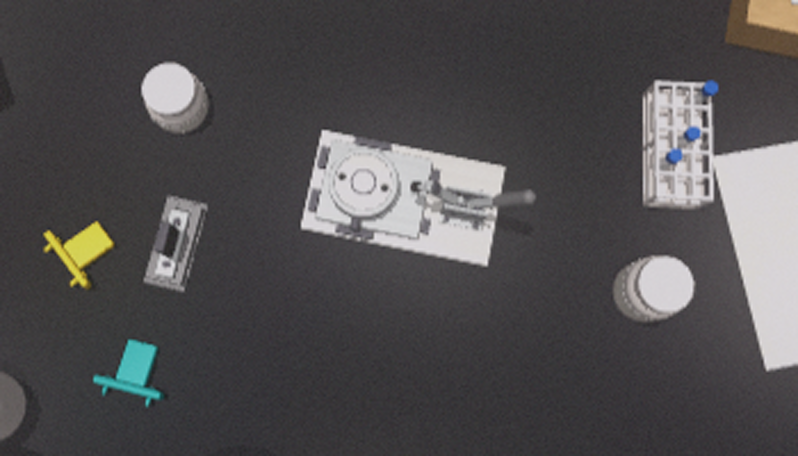

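View pics/s1.png

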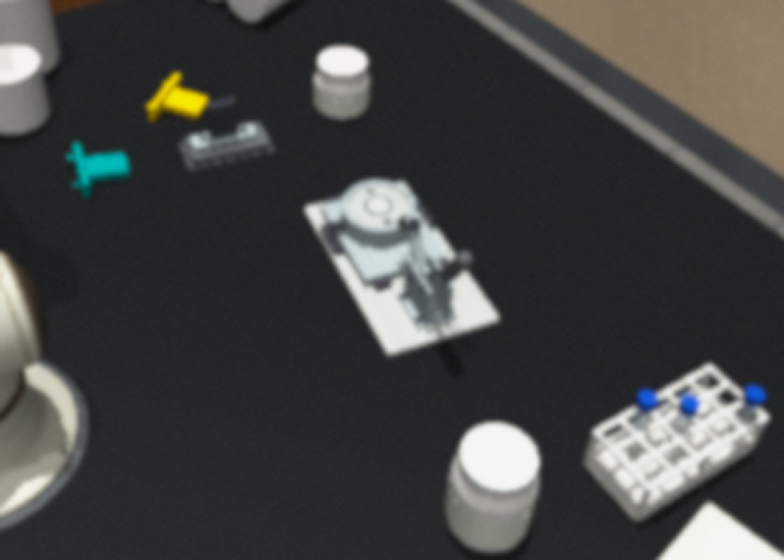

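The picture shows three spanner-shaped objects. The dark steel one stands upright on the grey rest at full-picture (164,194). The yellow one at (126,198) and the turquoise one at (148,255) lie on the bench and are decoys. The handle's grip ends near (322,176), and the clamp points roughly to -y. I'll measure the poses next, with one enlarged crop to confirm.

```bash
python3 - <<'E'
from h import *
z=np.load('top.npz');im,d=z['im'],z['d'];X=P('top',d)
x,y,h=X[...,0],X[...,1],X[...,2]
def rect(m,n):
    p=X[m][:,:2].astype(np.float32)*1000; (c,s,a)=cv2.minAreaRect(p); b=cv2.boxPoints((c,s,a)); 
    e=[b[1]-b[0],b[2]-b[1]]; e=max(e,key=np.linalg.norm); print(n,len(p),np.round(c,1),np.round(s,1),'long axis deg',np.degrees(np.arctan2(e[1],e[0])).round(1))
g=im.mean(-1)
jig=(x>.38)&(x<.65)&(y>-.22)&(y<.13)&(d>0)
k=lambda m: cv2.morphologyEx(m.astype(np.uint8),cv2.MORPH_OPEN,np.ones((3,3)))>0
print('bench z',np.median(h[(g<60)&(d>0)]))
rect(k(jig&(h>.004)&(h<.06)&(g>80)),'plate')
rim=jig&(h>.043)&(h<.056)&(y>-.05); rect(k(rim),'housing'); print(np.median(h[rim]))
rs=(x>.35)&(x<.52)&(y>.2)&(y<.34)&(d>0)
rect(k(rs&(h>.004)&(h<.022)),'rest base'); rect(k(rs&(h>.012)&(h<.022)),'rails')
rect(rs&(h>.06)&(h<.09),'blade top'); print(np.max(h[rs]))
hd=jig&(h>.085)&(y<-.1); p=X[hd]; c=p.mean(0); print('handle',len(p),c, np.linalg.svd(p-c)[2][0], p[:,2].max(), p[p[:,2].argmax()])
a=np.vstack([cv2.resize(im[140:200,210:340],None,fx=5,fy=5,interpolation=2),cv2.resize(im[165:225,125:255],None,fx=5,fy=5,interpolation=2)])[...,::-1]
cv2.imwrite('pics/c2.png',a)
E
```

```text
bench z 0.001384753060270305
plate 3360 [508.8 -19.5] [258.7 142.4] long axis deg 79.7
housing 707 [519.   35.2] [89.1 90. ] long axis deg -89.4
0.05011350625246869
rest base 293 [440.9 286.9] [ 53.9 117.5] long axis deg -13.5
rails 221 [441.3 285.5] [ 50.2 109.4] long axis deg -12.6
blade top 93 [437.5 285.8] [14.4 39.9] long axis deg -9.4
0.08651701314564808
handle 120 [ 0.4839585  -0.14786972  0.12936609] [-0.08202897 -0.52648359  0.84621881] 0.15501328567549544 [ 0.48018878 -0.16029218  0.15501329]
```

View pics/c2.png

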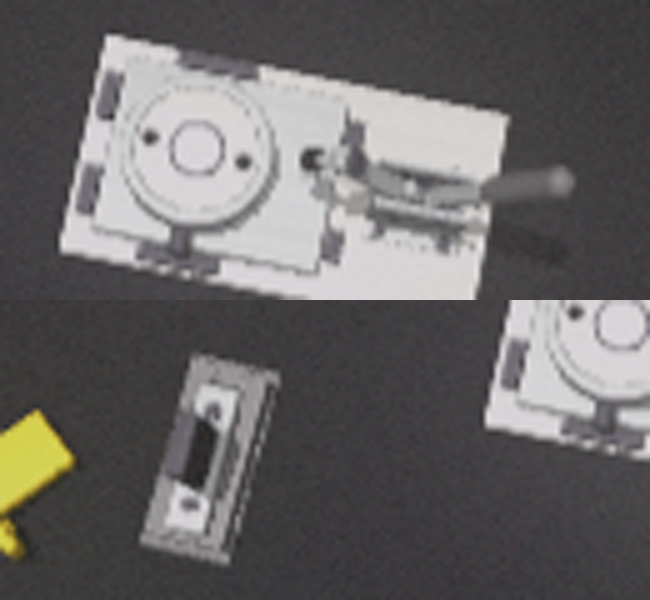

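The crop confirms the dark-bladed spanner on the grey rest, at full-picture (164,194). The holes are at full-picture (240,167) and (259,172). The jig origin is near (519,35) mm, with its x axis at -100.3°. The housing and plate estimates agree. Now I'll go to the handle with the gripper shut.

```bash
cat >> h.py <<'E'
def go(x,y,z,yaw):  # world mm of fingertips, tool x yaw -> shift in tool axes mm, turn deg
    s=r.sense(); R=np.array(s['ee_rot']); a=np.radians(yaw)
    T=np.array([[np.cos(a),np.sin(a),0],[np.sin(a),-np.cos(a),0],[0,0,-1.]])
    d=np.array([x,y,z+1000*r.nose_length])-1000*np.array(s['tcp_pos'])
    print('shift',np.round(R.T@d,1),'turn',np.round(np.degrees(cv2.Rodrigues(R.T@T)[0].ravel()),2),'t',round(s['time_s'],2),'F',np.round(s['wrist_force'],1))
def jig(x,y=0):
    a=np.radians(-100.3); return 518.9+x*np.cos(a)-y*np.sin(a), 35.4+x*np.sin(a)+y*np.cos(a)
E
python3 -m creep '[[-1,505,603,0,0,0,57],[-1,505,603,0,0,0,57],[-1,505,603,0,0,0,57],[-1,505,603,0,0,0,57],[-1,505,603,0,0,0,57],[-1,505,603,0,0,0,57],[-1,505,603,0,0,0,57],[-1,505,603,0,0,0,57]]'
python3 -c "
from h import *
go(*jig(160),175,-100.3)"
```

```text
time_s: 1.87
tcp_pos: [0.3126, 0.2889, 0.4051]
ee_rot: [[0.271, -0.962, 0.001], [-0.962, -0.271, 0.001], [-0.001, -0.001, -1.0]]
wrist_force: [0.8, -1.0, -0.4]
gripper_width: 0.478
gripper_force: 0.0
shift [443.8 -59.5  47.7] turn [-0.04  0.05 26.05] t 1.87 F [ 0.8 -1.  -0.4]
```

```bash
python3 -m creep '[[-1,440,-60,0,0,0,26],[-1,440,-60,0,0,0,26],[-1,440,-60,0,0,0,26],[-1,440,-60,0,0,0,26],[-1,440,-60,0,0,0,26],[-1,440,-60,0,0,0,26],[-1,440,-60,0,0,0,26],[-1,440,-60,0,0,0,26]]' >/dev/null
python3 -m creep '[[-1,110,-15,0,0,0,0],[-1,110,-15,0,0,0,0],[-1,110,-15,0,0,0,0],[-1,110,-15,0,0,0,0]]'
python3 -c "
from h import *
go(*jig(160),175,-100.3);go(*jig(168),131,-100.3)"
```

```text
time_s: 2.87
tcp_pos: [0.4423, -0.1286, 0.4047]
ee_rot: [[-0.179, -0.984, -0.0], [-0.984, 0.179, -0.001], [0.001, 0.0, -1.0]]
wrist_force: [0.0, -0.1, -0.4]
gripper_width: 0.003
gripper_force: 0.0
shift [-15.  -46.1  47.4] turn [ 0.02 -0.04  0.01] t 2.87 F [ 0.  -0.1 -0.4]
shift [ -7.1 -46.1  91.4] turn [ 0.02 -0.04  0.01] t 2.87 F [ 0.  -0.1 -0.4]
```

```bash
python3 -m creep '[[-1,-15,-46,40,0,0,0],[-1,-15,-46,80,0,0,0],[-1,-15,-46,95,0,0,0],[-1,-15,-46,95,0,0,0],[-1,-15,-46,95,0,0,0]]'
python3 - <<'E'
from h import *
go(*jig(168),127,-100.3)
im,d=snap('side')
a=cv2.resize(im[140:300,220:400],None,fx=3.5,fy=3.5,interpolation=2)
im,d=snap('top'); b=cv2.resize(im[100:240,220:380],None,fx=3.5,fy=4,interpolation=2)
cv2.imwrite('pics/h3.png',cv2.resize(np.hstack([a,b[:560]]),(800,380))[...,::-1])
E
```

```text
time_s: 3.28
tcp_pos: [0.4907, -0.1177, 0.309]
ee_rot: [[-0.172, -0.985, -0.004], [-0.985, 0.172, -0.001], [0.001, 0.003, -1.0]]
wrist_force: [1.1, 0.7, 0.5]
gripper_width: 0.012
gripper_force: 0.0
shift [12.3 -0.3 -0.2] turn [ 0.2  -0.08  0.4 ] t 3.28 F [1.1 0.7 0.5]
```

View pics/h3.png

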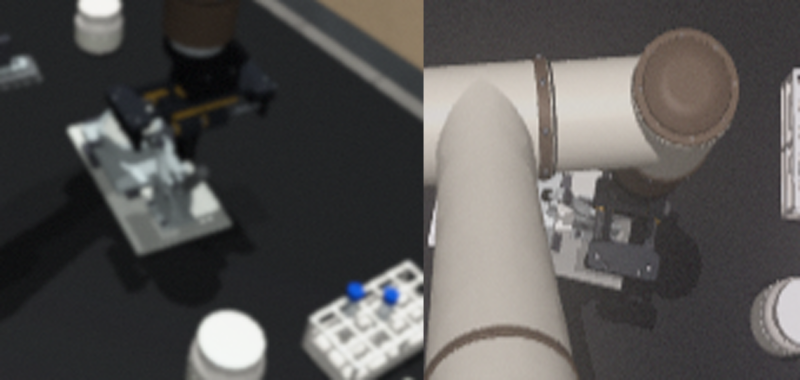

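The side view shows the shut fingers above the clamp, on the cell side of the handle, and the tubs and rack are clear. Now I'll push along the handle's arc.

```bash
python3 -m creep '[[-1,6,0,0,0,0,0],[-1,12,0,0,0,0,0],[-1,20,0,5,0,0,0],[-1,29,0,11,0,0,0],[-1,36,0,17,0,0,0],[-1,43,0,25,0,0,0],[-1,47,0,30,0,0,0],[-1,50,0,36,0,0,0]]'
python3 -c "
from h import *
go(*jig(210),91,-100.3);go(*jig(217.5),66,-100.3)"
```

```text
time_s: 4.05
tcp_pos: [0.4817, -0.1682, 0.2729]
ee_rot: [[-0.174, -0.985, -0.001], [-0.985, 0.174, -0.0], [0.0, 0.001, -1.0]]
wrist_force: [-0.7, -1.0, 3.5]
gripper_width: 0.003
gripper_force: 1.7
shift [ 3.  -0.2 -0.3] turn [ 0.07 -0.02  0.3 ] t 4.05 F [-0.7 -1.   3.5]
shift [10.5 -0.2 24.7] turn [ 0.07 -0.02  0.3 ] t 4.05 F [-0.7 -1.   3.5]
```

Contact is good, with small forces. Continuing down.

```bash
python3 -m creep '[[-1,3,0,6,0,0,0],[-1,5,0,12,0,0,0],[-1,7,0,16,0,0,0],[-1,8,0,20,0,0,0],[-1,8,0,22,0,0,0],[-1,8,0,24,0,0,0],[-1,8,0,24,0,0,0]]'
python3 -c "
from h import *
go(*jig(217.5),66,-100.3)"
```

```text
time_s: 4.63
tcp_pos: [0.4805, -0.1749, 0.2491]
ee_rot: [[-0.173, -0.985, -0.001], [-0.985, 0.173, 0.0], [-0.0, 0.001, -1.0]]
wrist_force: [-0.3, -1.1, 0.1]
gripper_width: 0.008
gripper_force: 0.0
shift [ 3.7 -0.1  0.9] turn [0.06 0.   0.36] t 4.63 F [-0.3 -1.1  0.1]
```

```bash
python3 -m creep '[[-1,3,0,2,0,0,0],[-1,3,0,3,0,0,0],[-1,3,0,4,0,0,0],[-1,3,0,4,0,0,0]]'
python3 -m creep '[[-1,0,0,-40,0,0,0],[-1,0,0,-80,0,0,0],[-1,0,0,-120,0,0,0],[-1,0,0,-120,0,0,0]]'
python3 -c "
from h import *
go(441,285.5,170,-12.6)"
```

```text
time_s: 4.97
tcp_pos: [0.4805, -0.1778, 0.2479]
ee_rot: [[-0.172, -0.985, 0.001], [-0.985, 0.172, -0.0], [-0.0, -0.001, -1.0]]
wrist_force: [-3.6, 3.8, 13.9]
gripper_width: 0.008
gripper_force: 6.7
time_s: 5.3
tcp_pos: [0.4821, -0.1786, 0.3745]
ee_rot: [[-0.171, -0.985, 0.017], [-0.985, 0.171, -0.004], [0.001, -0.018, -1.0]]
wrist_force: [1.6, -0.7, 0.5]
gripper_width: 0.003
gripper_force: 0.0
shift [-450.3  120.1   19.8] turn [ -0.77  -0.81 -87.22] t 5.3 F [ 1.6 -0.7  0.5]
```

```bash
python3 -m creep '[[1,-450,120,0,0,0,-57],[1,-450,120,0,0,0,-57],[1,-450,120,0,0,0,-57],[1,-450,120,0,0,0,-57],[1,-450,120,0,0,0,-57],[1,-450,120,0,0,0,-57],[1,-450,120,0,0,0,-57],[1,-450,120,0,0,0,-57]]'
python3 -c "
from h import *
go(441,285.5,170,-12.6)"
```

```text
time_s: 5.97
tcp_pos: [0.4504, 0.1558, 0.366]
ee_rot: [[0.736, -0.677, 0.001], [-0.677, -0.736, 0.001], [0.0, -0.001, -1.0]]
wrist_force: [1.8, 0.8, -0.7]
gripper_width: 0.526
gripper_force: 0.0
shift [-94.7 -89.1  13.9] turn [ -0.06  -0.03 -29.97] t 5.97 F [ 1.8  0.8 -0.7]
```

```bash
python3 -m creep '[[1,-94,-89,10,0,0,-30],[1,-94,-89,10,0,0,-30],[1,-94,-89,10,0,0,-30],[1,-94,-89,10,0,0,-30],[1,-94,-89,10,0,0,-30],[1,-94,-89,10,0,0,-30]]' >/dev/null
python3 - <<'E'
from h import *
go(438,286,40,-12.6)
im,d=snap('top'); cv2.imwrite('pics/t4.png',cv2.resize(im[130:230,210:340],None,fx=6,fy=6,interpolation=2)[...,::-1])
X=P('top',d); x,y,h=np.moveaxis(X,-1,0)
m=(x>.42)&(x<.62)&(y>-.25)&(y<-.04)&(h>.04); print(m.sum(),'clamp zmax',h[m].max(), X[m][X[m][:,1].argmin()])
E
```

```text
shift [ -5.1  -1.8 133.1] turn [ 0.05  0.04 -0.41] t 6.47 F [ 0.4 -0.6  0.5]
445 clamp zmax 0.07096066904823273 [ 0.47669588 -0.21890225  0.0640383 ]
```

View pics/t4.png

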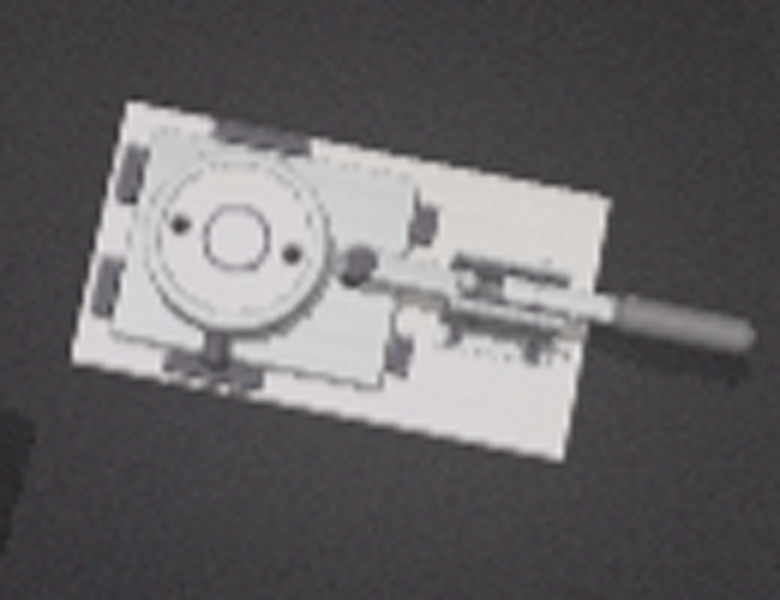

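The clamp is down. The handle is level, its far end at about crop (750,335), and the pad spindle at crop (358,265) sits on the foot. The holes are at crop (180,224) and (292,255), with the window at (236,239). Next I'll work out the ring's pose and grasp the spanner.

```bash
python3 - <<'E'
from h import *
z=np.load('top.npz');im,d=z['im'],z['d'];g=cv2.cvtColor(im,6).astype(float)
m=vision.camera_model('top');f=192/np.tan(np.radians(m['vertical_fov']/2));E=np.array(m['extrinsics'])
def at(u,v,h):
    q=E[:3,:3]@[(u-m['cx'])/f,(v-m['cy'])/f,1]; return (E[:3,3]+q*(h-E[2,3])/q[2])*1000
c=[]
for u0,v0 in((239.6,167),(258.2,172)):
    v,u=np.mgrid[int(v0)-3:int(v0)+5,int(u0)-3:int(u0)+5]; G=g[int(v0)-3:int(v0)+5,int(u0)-3:int(u0)+5]
    w=np.clip(np.median(G)-20-G,0,None); c.append(at((u*w).sum()/w.sum(),(v*w).sum()/w.sum(),.048)); print(c[-1])
D=c[1]-c[0]; print('mid',(c[0]+c[1])/2,'len',np.hypot(*D[:2]),'yaw',np.degrees(np.arctan2(D[1],D[0])))
X=P('top',d); h=X[...,2]; k=(h>.046)&(h<.056)&(np.hypot(X[...,0]-.519,X[...,1]-.035)<.05)
print('housing circle',cv2.minEnclosingCircle((X[k][:,:2]*1000).astype(np.float32)))
E
python3 -m creep '[[1,-5,-2,35,0,0,0],[1,-5,-2,70,0,0,0],[1,-5,-2,100,0,0,0],[1,-5,-2,125,0,0,0],[1,-5,-2,133,0,0,0],[1,-5,-2,133,0,0,0]]'
python3 -m creep '[[-1,0,0,0,0,0,0],[-1,0,0,0,0,0,0],[-1,0,0,0,0,0,0],[-1,0,0,0,0,0,0],[-1,0,0,0,0,0,0],[-1,0,0,0,0,0,0],[-1,0,0,0,0,0,0],[-1,0,0,0,0,0,0]]'
```

```text
[525.61138456  64.88618309  48.        ]
[511.90722363   7.5580457   48.        ]
mid [518.7593041   36.22211439  48.        ] len 58.94335724007968 yaw -103.44413247394098
housing circle ((520.0817260742188, 35.71746063232422), 46.160491943359375)
time_s: 7.02
tcp_pos: [0.4385, 0.2845, 0.2212]
ee_rot: [[0.974, -0.227, -0.003], [-0.227, -0.974, -0.004], [-0.002, 0.004, -1.0]]
wrist_force: [0.8, 0.2, 0.4]
gripper_width: 0.995
gripper_force: 0.0
time_s: 7.68
tcp_pos: [0.4386, 0.2863, 0.2229]
ee_rot: [[0.975, -0.224, 0.0], [-0.224, -0.975, 0.0], [0.0, -0.0, -1.0]]
wrist_force: [0.3, -0.1, 0.1]
gripper_width: 0.478
gripper_force: 0.0
```

```bash
python3 -m creep '[[-1,0,0,0,0,0,0],[-1,0,0,0,0,0,0],[-1,0,0,0,0,0,0],[-1,0,0,0,0,0,0],[-1,0,0,0,0,0,0],[-1,0,0,0,0,0,0],[-1,0,0,0,0,0,0],[-1,0,0,0,0,0,0]]'
python3 -m creep '[[-1,0,0,-8,0,0,0],[-1,0,0,-20,0,0,0],[-1,0,0,-40,0,0,0],[-1,0,0,-60,0,0,0],[-1,0,0,-80,0,0,0],[-1,0,0,-80,0,0,0],[-1,0,0,-80,0,0,0]]'
python3 -c "
from h import *
go(519,36,150,-103.4)"
```

```text
time_s: 8.35
tcp_pos: [0.4385, 0.286, 0.2226]
ee_rot: [[0.975, -0.224, -0.001], [-0.224, -0.975, -0.001], [-0.0, 0.001, -1.0]]
wrist_force: [-0.6, -1.6, 0.2]
gripper_width: 0.16
gripper_force: 29.9
time_s: 8.93
tcp_pos: [0.4386, 0.2864, 0.3038]
ee_rot: [[0.975, -0.224, 0.002], [-0.224, -0.975, 0.003], [0.001, -0.003, -1.0]]
wrist_force: [-0.3, 0.5, -2.2]
gripper_width: 0.156
gripper_force: 29.9
shift [134.6 225.9 -29. ] turn [-1.900e-01  9.000e-02  9.044e+01] t 8.93 F [-0.3  0.5 -2.2]
```

```bash
python3 - <<'E'
from h import *
s=r.sense();R=np.array(s['ee_rot']);t=np.array(s['tcp_pos'])
out=[]
for c in('side','top'):
    im,d=snap(c);L=(P(c,d)-t)@R*1000
    k=(abs(L[...,0])<60)&(abs(L[...,1])<30)&(L[...,2]>160)&(L[...,2]<225)&(d>0)
    p=L[k]; print(c,k.sum())
    for a,b in((168,182),(182,194),(194,201),(201,208),(208,222)):
        q=p[(p[:,2]>=a)&(p[:,2]<b)]
        if len(q): print(a,b,len(q),np.round(np.percentile(q,[0,3,97,100],axis=0)[:,:2].T,1).tolist())
    v,u=np.where(k)
    v0,u0=(int(v.mean()),int(u.mean())) if len(v) else (200,250)
    out.append(cv2.resize(im[v0-35:v0+35,u0-35:u0+35],(399,399),interpolation=2))
cv2.imwrite('pics/g5.png',np.hstack(out)[...,::-1])
E
```

```text
side 188
168 182 32 [[-23.7, -23.1, 10.7, 12.6], [-0.2, 3.6, 19.6, 19.8]]
182 194 31 [[-33.3, -31.9, 25.5, 28.6], [-3.5, -1.9, 12.5, 13.8]]
194 201 83 [[-48.4, -46.3, 38.4, 40.7], [-9.3, -8.0, 16.4, 18.2]]
201 208 22 [[-46.8, -45.1, 37.9, 40.2], [9.3, 9.8, 16.5, 17.4]]
208 222 4 [[-34.7, -34.3, 26.1, 26.4], [3.5, 3.5, 5.7, 5.8]]
top 60
182 194 4 [[-33.2, -33.0, -30.5, -30.5], [-4.8, -4.5, 8.5, 9.0]]
194 201 52 [[-46.2, -45.7, -30.0, -29.4], [-13.1, -12.2, 11.7, 13.1]]
201 208 4 [[-40.0, -40.0, -29.5, -29.2], [0.9, 1.5, 12.4, 12.7]]
```

View pics/g5.png

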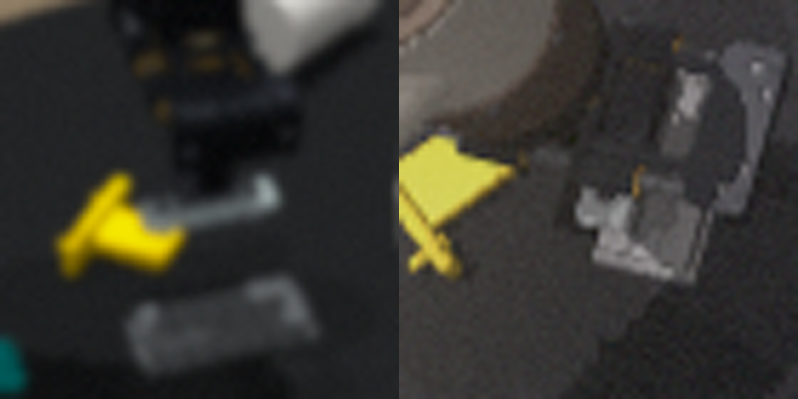

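The left view shows the crossbar level in the grip with both ends visible, and the rest empty. The right view shows the near end of the crossbar. The side camera is biased by about 4 mm, since a centred bar reads y=+4. The top camera puts the spanner about 1.5 mm towards tool -x, so I'll use that and check again over the ring.

```bash
python3 -m creep '[[-1,135,226,0,0,0,57],[-1,135,226,0,0,0,57],[-1,135,226,0,0,0,57],[-1,135,226,0,0,0,57],[-1,135,226,0,0,0,57],[-1,135,226,0,0,0,57],[-1,135,226,0,0,0,57],[-1,135,226,0,0,0,57]]' >/dev/null
python3 -c "
from h import *
go(518.6,34.5,110,-103.4)"
```

```text
shift [-2.4  0.3  8.7] turn [ 0.21 -0.07 32.79] t 9.7 F [-0.4  0.3 -2.4]
```

```bash
python3 -m creep '[[-1,-2,0,9,0,0,33],[-1,-2,0,9,0,0,33],[-1,-2,0,9,0,0,33],[-1,-2,0,9,0,0,33],[-1,-2,0,9,0,0,33],[-1,-2,0,9,0,0,33],[-1,-2,0,9,0,0,33]]' >/dev/null
cat > m.py <<'E'
from h import *
go(518.6,34.5,96,-103.4)
s=r.sense();R=np.array(s['ee_rot']);t=np.array(s['tcp_pos'])
out=[]
for c in('side','top'):
    im,d=snap(c);X=P(c,d);L=(X-t)@R*1000
    k=(abs(L[...,0])<65)&(abs(L[...,1])<25)&(L[...,2]>188)&(L[...,2]<212)&(d>0)
    q=L[k]; print(c,len(q),np.round(np.percentile(q,[0,3,97,100],axis=0).T,1).tolist())
    h=X[...,2]; k=(h>.045)&(h<.056)&(np.hypot(X[...,0]-.519,X[...,1]-.035)<.056)
    (cc,rad)=cv2.minEnclosingCircle((X[k][:,:2]*1000).astype(np.float32)); print('housing',cc,rad,k.sum())
    m=vision.camera_model(c);E=np.array(m['extrinsics']);f=192/np.tan(np.radians(m['vertical_fov']/2))
    w=E[:3,:3].T@(np.array([.519,.036,.07])-E[:3,3]); u,v=int(w[0]/w[2]*f+m['cx']),int(w[1]/w[2]*f+m['cy'])
    out.append(cv2.resize(im[v-35:v+35,u-35:u+35],(399,399),interpolation=2))
import sys
cv2.imwrite(f'pics/{sys.argv[1]}.png',np.hstack(out)[...,::-1])
E
python3 m.py r6
```

```text
shift [ 2.9 -0.7 14.3] turn [ 0.13 -0.08  0.56] t 10.28 F [ 0.7 -1.  -1.7]
side 103 [[-44.5, -39.1, 43.3, 44.0], [-11.3, -9.7, 14.0, 14.5], [188.1, 189.7, 203.6, 207.4]]
housing (516.5742797851562, 31.4533748626709) 49.231082916259766 329
top 23 [[33.3, 33.4, 39.8, 40.3], [-14.9, -13.3, 10.4, 11.5], [192.1, 192.7, 199.1, 199.4]]
housing (510.25653076171875, 29.332612991333008) 48.220638275146484 182
```

View pics/r6.png

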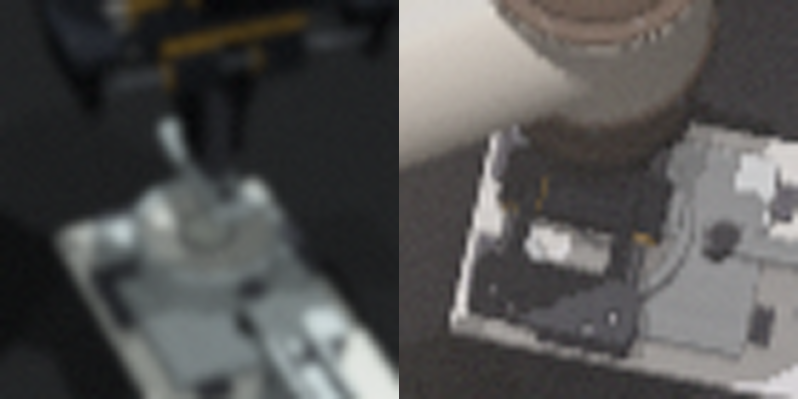

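The left view shows the spanner over the ring with its bar along the holes. The right view shows only one end of the bar beside the fingers. The offset estimates run from -1 to -3 mm, so I'll use -2.2 and descend gently, watching the force.

```bash
python3 -m creep '[[-1,3,-0.5,6,0,0,0.5],[-1,3,-0.5,12,0,0,0.5],[-1,3,-0.5,18,0,0,0.5],[-1,3,-0.5,22,0,0,0.5],[-1,3,-0.5,22,0,0,0.5],[-1,3,-0.5,22,0,0,0.5]]' >/dev/null
python3 -c "
from h import *
go(518.5,33.9,83,-103.4);print(r.sense()['moment'])"
```

```text
shift [ 0.6 -0.   6.1] turn [ 0.04 -0.04 -0.04] t 10.88 F [-0.6  0.1 -1.6]
[ 0.12011931 -0.11053843  0.00584613]
```

```bash
python3 -m creep '[[-1,0.5,0,2,0,0,0],[-1,0.5,0,4,0,0,0],[-1,0.5,0,6,0,0,0],[-1,0.5,0,7.5,0,0,0],[-1,0.5,0,9,0,0,0],[-1,0.5,0,9,0,0,0]]' >/dev/null
python3 -c "
from h import *
go(518.5,33.9,74.6,-103.4);print(r.sense()['moment'],r.sense()['gripper_force'])"
```

```text
shift [-0.1 -0.2  5.6] turn [ 0.05 -0.04 -0.05] t 11.38 F [-0.8 -0.7 -2.2]
[-0.24519179 -0.03389266 -0.02556167] 29.90946730133146
```

The pins are about 3 mm below the ring face with no force on the wrist, so they have entered the holes. Continuing down.

```bash
python3 -m creep '[[-1,0,0,1.5,0,0,0],[-1,0,0,3,0,0,0],[-1,0,0,4,0,0,0],[-1,0,0,5,0,0,0],[-1,0,0,5.5,0,0,0],[-1,0,0,5.5,0,0,0]]' >/dev/null
python3 -c "
from h import *
go(518.5,33.9,74.6,-103.4);print(r.sense()['moment'],r.sense()['gripper_force'])"
```

```text
shift [-0.1 -0.1  0.3] turn [ 0.04 -0.03 -0.05] t 11.88 F [-0.6 -2.4 -0.8]
[-0.75247784  0.16512389 -0.03107389] 29.910449939779937
```

```bash
python3 -m creep '[[-1,0,0.2,0.3,0,0,5],[-1,0,0.4,0.3,0,0,10],[-1,-0.1,0.6,0.3,0,0,15],[-1,-0.1,0.75,0.3,0,0,20],[-1,-0.2,0.9,0.3,0,0,25],[-1,-0.3,1.1,0.3,0,0,30],[-1,-0.4,1.25,0.3,0,0,35],[-1,-0.5,1.4,0.3,0,0,40]]'
python3 -c "
from h import *
go(518.5,33.9,74.6,-150);print(r.sense()['moment'],r.sense()['gripper_force'])"
```

```text
time_s: 12.55
tcp_pos: [0.5174, 0.0343, 0.2569]
ee_rot: [[-0.805, -0.593, -0.0], [-0.593, 0.805, -0.002], [0.001, -0.001, -1.0]]
wrist_force: [0.8, -6.1, -1.8]
gripper_width: 0.16
gripper_force: 29.9
shift [-0.6 -1.   0.1] turn [-0.07 -0.06  6.37] t 12.55 F [ 0.8 -6.1 -1.8]
[-1.88212579 -0.41318666  0.15022496] 29.907248499803245
```

```bash
python3 -m creep '[[-1,0.3,0,0,0,0,4],[-1,0.3,0.1,0,0,0,8],[-1,0.3,0.1,0,0,0,12],[-1,0.3,0.1,0,0,0,12]]'
python3 -c "
from h import *
go(518.5,33.9,74.6,-150);print(r.sense()['moment'],r.sense()['gripper_force'])"
```

```text
time_s: 12.88
tcp_pos: [0.5171, 0.0343, 0.2569]
ee_rot: [[-0.91, -0.415, 0.0], [-0.415, 0.91, -0.001], [0.0, -0.001, -1.0]]
wrist_force: [-0.1, -3.7, -1.6]
gripper_width: 0.157
gripper_force: 29.9
shift [-1.1 -0.9  0.1] turn [-0.05 -0.02 -5.49] t 12.88 F [-0.1 -3.7 -1.6]
[-1.43627068 -0.25539813  0.13642484] 29.90520059131086
```

```bash
python3 -m creep '[[-1,0,0.2,0,0,0,3],[-1,0,0.3,0,0,0,6],[-1,0,0.4,0,0,0,9],[-1,0,0.4,0,0,0,9]]'
python3 -c "
from h import *
go(518.5,33.9,74.6,-150);print(r.sense()['moment'],r.sense()['gripper_force'])"
```

```text
time_s: 13.22
tcp_pos: [0.517, 0.0345, 0.257]
ee_rot: [[-0.963, -0.269, -0.0], [-0.269, 0.963, -0.001], [0.0, -0.001, -1.0]]
wrist_force: [0.1, -5.1, -2.5]
gripper_width: 0.159
gripper_force: 29.9
shift [-1.3 -1.   0.2] turn [ -0.07  -0.04 -14.42] t 13.22 F [ 0.1 -5.1 -2.5]
[-1.82000841 -0.49390409  0.16929807] 29.909547697752714
```

```bash
python3 -m creep '[[-1,0.1,0.1,0,0,0,3],[-1,0.2,0.2,0,0,0,6],[-1,0.2,0.3,0,0,0,8],[-1,0.2,0.3,0,0,0,8]]'
python3 -c "
from h import *
go(518.5,33.9,74.6,-150);print(r.sense()['moment'],r.sense()['gripper_force'])"
```

```text
time_s: 13.55
tcp_pos: [0.5167, 0.0347, 0.257]
ee_rot: [[-0.991, -0.133, 0.0], [-0.133, 0.991, -0.001], [0.0, -0.001, -1.0]]
wrist_force: [1.1, -6.2, -1.5]
gripper_width: 0.162
gripper_force: 29.9
shift [-1.6 -1.1  0.2] turn [ -0.08  -0.03 -22.38] t 13.55 F [ 1.1 -6.2 -1.5]
[-2.00381506 -0.51299709  0.20400222] 29.91315370425582
```

```bash
python3 -m creep '[[-1,0.1,0.1,0,0,0,2],[-1,0.1,0.1,0,0,0,4],[-1,0.1,0.1,0,0,0,6],[-1,0.1,0.1,0,0,0,6]]'
python3 -c "
from h import *
go(518.5,33.9,74.6,-150);print(r.sense()['moment'],r.sense()['gripper_force'])"
```

```text
time_s: 13.88
tcp_pos: [0.5168, 0.0351, 0.2571]
ee_rot: [[-1.0, -0.031, 0.001], [-0.031, 1.0, -0.002], [-0.001, -0.002, -1.0]]
wrist_force: [0.4, -5.5, -2.3]
gripper_width: 0.166
gripper_force: 31.0
shift [-1.7 -1.2  0.3] turn [-1.000e-01  1.000e-02 -2.823e+01] t 13.88 F [ 0.4 -5.5 -2.3]
[-1.77929477 -0.58885568  0.72471973] 30.968596106067707
```

```bash
python3 -m creep '[[-1,0,0,0,0,0,1],[-1,0,0,0,0,0,2],[-1,0,0,0,0,0,3],[-1,0,0,0,0,0,3],[-1,0,0,0,0,0,3]]'
python3 -c "
from h import *
go(518.5,33.9,74.6,-150);print(r.sense()['moment'],r.sense()['gripper_force'])"
```

```text
time_s: 14.3
tcp_pos: [0.517, 0.0352, 0.2571]
ee_rot: [[-1.0, 0.02, 0.001], [0.02, 1.0, -0.001], [-0.001, -0.001, -1.0]]
wrist_force: [2.4, -5.2, -2.7]
gripper_width: 0.167
gripper_force: 32.0
shift [-1.6 -1.3  0.3] turn [ -0.1    0.05 -31.13] t 14.3 F [ 2.4 -5.2 -2.7]
[-1.78731873 -0.73913196  0.82398173] 32.00284894184733
```

The torque has risen to 0.8 N m, so the ring is at its stop. I'll relax the turn slightly and lift out.

```bash
python3 -m creep '[[-1,0,-0.5,0,0,0,-3],[-1,0,-0.5,0,0,0,-5],[-1,0,-0.5,-4,0,0,-5],[-1,0,-0.5,-10,0,0,-5],[-1,0,-0.5,-20,0,0,-5],[-1,0,-0.5,-50,0,0,-5],[-1,0,-0.5,-70,0,0,-5],[-1,0,-0.5,-70,0,0,-5]]'
python3 -c "
from h import *
go(443,285.5,140,-12.6);go(443,285.5,140,167.4)"
```

```text
time_s: 14.97
tcp_pos: [0.5181, 0.0359, 0.3329]
ee_rot: [[-0.998, -0.063, 0.012], [-0.063, 0.998, 0.004], [-0.012, 0.003, -1.0]]
wrist_force: [0.9, 0.6, -0.8]
gripper_width: 0.157
gripper_force: 29.8
shift [ 59.3 253.8  10.7] turn [  -0.98    0.39 -163.78] t 14.97 F [ 0.9  0.6 -0.8]
shift [ 59.3 253.8  10.7] turn [ 0.27  0.68 16.22] t 14.97 F [ 0.9  0.6 -0.8]
```

```bash
python3 -m creep '[[-1,63,254,0,0,0,16],[-1,63,254,0,0,0,16],[-1,63,254,0,0,0,16],[-1,63,254,0,0,0,16],[-1,63,254,0,0,0,16],[-1,63,254,0,0,0,16],[-1,63,254,0,0,0,16],[-1,63,254,0,0,0,16]]'
cat > q.py <<'E'
from h import *
import sys
go(439.3,286.2,41,167.2)
s=r.sense();R=np.array(s['ee_rot']);t=np.array(s['tcp_pos'])
im,d=snap('top');a=cv2.resize(im[130:230,110:340],None,fx=3.4,fy=3.4,interpolation=2)
X=P('top',d)
im,d=snap('side');L=(P('side',d)-t)@R*1000
k=(abs(L[...,0])<60)&(abs(L[...,1])<25)&(L[...,2]>190)&(L[...,2]<210)&(d>0)
print(k.sum(),np.round(np.percentile(L[k],[0,3,97,100],axis=0).T,1).tolist())
b=cv2.resize(im[140:210,170:340],(782,240),interpolation=2)
cv2.imwrite(f'pics/{sys.argv[1]}.png',np.vstack([a,b])[...,::-1] if a.shape[1]==b.shape[1] else a[...,::-1])
E
python3 q.py e7
```

```text
time_s: 15.63
tcp_pos: [0.4366, 0.289, 0.3275]
ee_rot: [[-0.978, 0.211, 0.002], [0.211, 0.978, 0.003], [-0.001, 0.004, -1.0]]
wrist_force: [-0.5, 0.1, -2.1]
gripper_width: 0.158
gripper_force: 29.8
shift [ -3.1  -2.5 104.3] turn [0.21 0.06 0.64] t 15.63 F [-0.5  0.1 -2.1]
125 [[-45.0, -43.0, 41.4, 43.8], [-21.6, -18.8, 5.5, 6.9], [190.1, 190.7, 203.3, 207.9]]
```

View pics/e7.png

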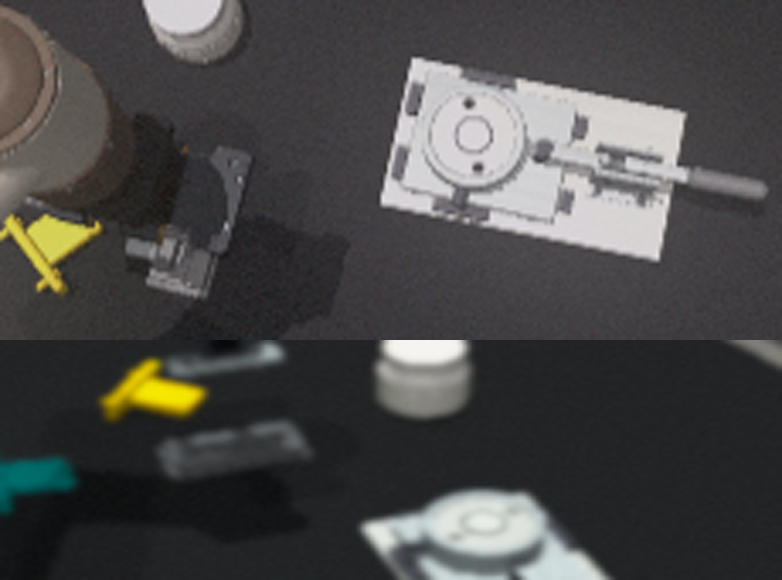

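The clamp is still down, and the holes are now at crop (469,103) and (479,168). The ring has turned about 68°, so it is at its stop. The spanner is held level over the rest. I'll lower it now.

```bash
python3 -m creep '[[-1,-3,-2.5,30,0,0,0.5],[-1,-3,-2.5,55,0,0,0.5],[-1,-3,-2.5,75,0,0,0.5],[-1,-3,-2.5,88,0,0,0.5],[-1,-3,-2.5,88,0,0,0.5],[-1,-3,-2.5,88,0,0,0.5]]' >/dev/null
python3 -c "
from h import *
go(439.3,286.2,41,167.2)"
```

```text
shift [ 2.4  5.1 15.6] turn [-0.07 -0.03 -0.23] t 16.23 F [ 0.3 -0.  -1.6]
```

```bash
python3 -m creep '[[-1,2.4,5,2,0,0,0],[-1,2.4,5,2,0,0,0],[-1,2.4,5,2,0,0,0]]' >/dev/null
python3 -m creep '[[-1,0,0,3,0,0,0],[-1,0,0,6,0,0,0],[-1,0,0,9,0,0,0],[-1,0,0,12,0,0,0],[-1,0,0,13,0,0,0],[-1,0,0,13,0,0,0]]'
python3 -c "
from h import *
go(439.3,286.2,41,167.2)"
```

```text
time_s: 16.98
tcp_pos: [0.4389, 0.2868, 0.2234]
ee_rot: [[-0.975, 0.224, -0.001], [0.224, 0.975, -0.001], [0.001, -0.001, -1.0]]
wrist_force: [0.3, -0.7, -1.9]
gripper_width: 0.159
gripper_force: 29.8
shift [-0.5 -0.4  0.2] turn [-0.06 -0.03 -0.15] t 16.98 F [ 0.3 -0.7 -1.9]
```

```bash
python3 -m creep '[[-1,0,0,0.4,0,0,0],[-1,0,0,0.8,0,0,0],[-1,0,0,1.2,0,0,0],[-1,0,0,1.2,0,0,0]]'
```

```text
time_s: 17.32
tcp_pos: [0.439, 0.2869, 0.2227]
ee_rot: [[-0.975, 0.224, 0.0], [0.224, 0.975, 0.0], [0.0, 0.0, -1.0]]
wrist_force: [-0.2, -0.7, -1.4]
gripper_width: 0.158
gripper_force: 29.8
```

```bash
python3 -m creep '[[-1,0,0,0.5,0,0,0],[-1,0,0,1,0,0,0],[-1,0,0,1,0,0,0]]'|grep -E 'tcp|wrist'
python3 -m creep '[[1,0,0,0,0,0,0],[1,0,0,0,0,0,0],[1,0,0,0,0,0,0],[1,0,0,0,0,0,0],[1,0,0,0,0,0,0],[1,0,0,0,0,0,0],[1,0,0,0,0,0,0],[1,0,0,0,0,0,0]]'
python3 -m creep '[[1,0,0,0,0,0,0],[1,0,0,0,0,0,0],[1,0,0,-15,0,0,0],[1,0,0,-40,0,0,0],[1,0,0,-80,0,0,0],[1,0,0,-120,0,0,0],[1,0,0,-160,0,0,0],[1,0,0,-160,0,0,0]]' | head -2
python3 -m creep '[[1,0,-40,0,0,0,0],[1,0,-80,0,0,0,0],[1,0,-120,0,0,0,0],[1,0,-160,0,0,0,0],[1,0,-200,0,0,0,0],[1,0,-200,0,0,0,0],[1,0,-200,0,0,0,0],[1,0,-200,0,0,0,0]]' | head -2
python3 - <<'E'
from h import *
im,d=snap('top');a=cv2.resize(im[130:230,110:340],None,fx=3.4,fy=3.4,interpolation=2)
X=P('top',d);x,y,h=np.moveaxis(X,-1,0); k=(x>.38)&(x<.5)&(y>.22)&(y<.34)&(h>.06)&(h<.095)
print(cv2.minAreaRect((X[k][:,:2]*1000).astype(np.float32)),h[k].max(),k.sum())
im,d=snap('side');b=cv2.resize(im[140:210,170:340],(782,240),interpolation=2)
cv2.imwrite('pics/f8.png',np.vstack([a,b])[...,::-1])
E
```

```text
tcp_pos: [0.4389, 0.2869, 0.2227]
wrist_force: [-1.6, -0.6, 5.3]
time_s: 18.23
tcp_pos: [0.439, 0.2869, 0.2217]
ee_rot: [[-0.975, 0.224, -0.0], [0.224, 0.975, -0.0], [0.0, -0.0, -1.0]]
wrist_force: [0.6, 0.4, -0.2]
gripper_width: 0.684
gripper_force: 0.0
time_s: 18.9
tcp_pos: [0.4404, 0.288, 0.3907]
time_s: 19.57
tcp_pos: [0.3944, 0.092, 0.382]
((458.3908996582031, 288.21044921875), (2.6133432388305664, 10.097716331481934), 37.12874221801758) 0.08476409079813307 5
```

View pics/f8.png

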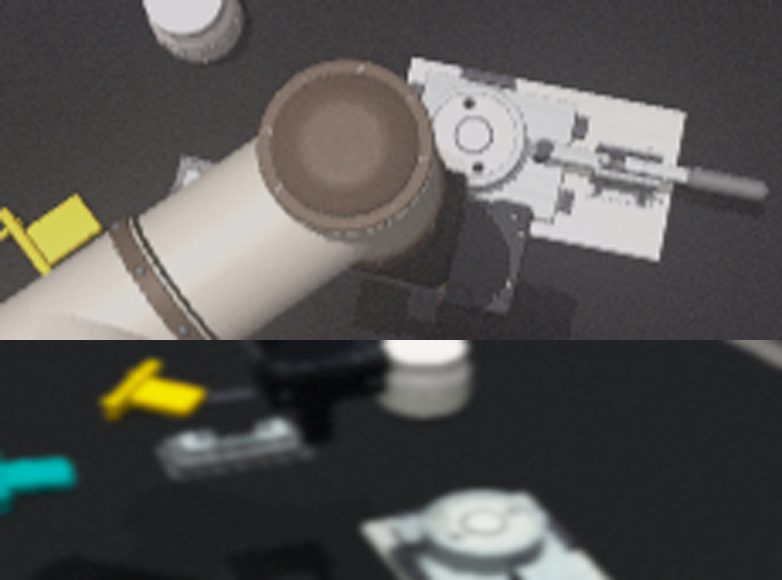

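The side view shows the spanner standing in the rest as it did at the start, bar at crop (240,438). The clamp is still closed and the gripper is clear. I'll check the bar's level numerically, then hand in.

```bash
python3 -m creep '[[1,0,-60,0,0,0,0],[1,0,-120,0,0,0,0],[1,0,-120,0,0,0,0],[1,0,-120,0,0,0,0],[1,0,-120,0,0,0,0]]' | head -2
python3 - <<'E'
from h import *
im,d=snap('side');X=P('side',d)
x,y,h=np.moveaxis(X,-1,0)
k=(x>.37)&(x<.51)&(y>.23)&(y<.33)&(d>0)&(h<.1)
B=k&(im.mean(-1)>150)&(h>.02); p=X[B]
A=np.c_[p[:,:2]-p[:,:2].mean(0),np.ones(len(p))]; print(len(p),np.linalg.lstsq(A,p[:,2],rcond=None)[0],p.min(0),p.max(0))
k&=h>.05; print('blade',k.sum(),X[k].mean(0),h[k].max())
rc=np.degrees(r.sense()['wrist_force']) if 0 else r.sense()['wrist_force']; print(rc)
if abs(p[:,2].mean()-.026)<.006: print(r.finish_job())
E
```

```text
time_s: 20.08
tcp_pos: [0.3674, -0.0255, 0.3817]
38 [0.01123939 0.01855959 0.0266941 ] [0.39729807 0.26582715 0.02264672] [0.48289121 0.30234609 0.02886667]
blade 93 [0.43845859 0.2810678  0.06851897] 0.08338564609346766
[-0.77549772  0.53336115  0.29131402]
the job is handed in; nothing more can be done
None
```

I've handed the job in, with no verdict returned: by the last pictures the cell is clamped, the ring is at its stop (turned about 68°), and the spanner stands upright and released on its rest with the tubs and rack untouched.

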